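# Swing the jewellery tower open and point out the larger bracelet

## Robot

A 7-joint arm with a two-finger parallel gripper is mounted at the origin on the work surface. World frame = base frame: x ahead of the robot, y to its left, z up, the work surface at z = 0. Lengths are in mm, angles in rad, forces in N, time in s.
With the tool pointing down it reaches from about 400 to 850 mm from the base axis. Payload 10.4 kg.
Tool frame: the origin (TCP) lies on the centre line of the jaws, within the pads' length; the fingertips stand 14 mm ahead of it and the grasp point (between the pads) lies 5 mm behind it (robot.finger_overhang is the distance from the TCP to the fingertips, in mm); x points along the fingers, z is the direction in which the jaws open and shut, and the axes are right-handed (so a half turn about x gives the same grasp; the last joint's range is limited). The gripper opens to 87 mm and grips with 3 to 60 N. Pads are 19 mm wide; open, the fingers measure 117 mm over their backs; the gripper's body (75 mm by 190 mm) begins 51 mm behind the grasp point.
Start: joints at [1.285, 0.332, -0.065, 1.46, 0.022, 1.35, -0.088], TCP at [162.386, -603.557, 236.576] pointing down, gripper open.
Joint ranges: [-2.6, 2.6], [-0.5, 2.12], [-1.47, 1.34], [0.16, 2.42], [-1.27, 4.41], [0.06, 2.06], [-2.6, 2.6]. Speed limits (rad/s): [2.22, 2.22, 2.79, 2.79, 3.14, 3.14, 3.14].

## Interface

Orientations are given as a rotation vector (axis times angle).
In Python, from bench import robot gives the robot as it stands. The module is installed in compiled form; this text tells all that it offers. Calls block until the motion is done:
- robot.move_to(position, orientation): joint-space move of the TCP to a pose.
- robot.servo_line(position, vel=150, orientation=None, max_force=None): straight line of the TCP; orientation=None keeps the orientation; vel is the mean speed in mm/s. With max_force (N) it stops when the force on the tool has changed by that much, and returns True; else False.
- robot.move_j(angles): joint-space move.
- robot.gripper_to(opening, grasp_force=None): finger opening in mm; grasp_force is the grip in N (None keeps the last); returns when the fingers have stopped.
- robot.wait(seconds).
- robot.solve_ik(position, orientation): joint angles nearest the present ones, or None.
- robot.get_image(name): name is "scene" or "top" or "wrist"; returns a dict with "color" (480x640x3 uint8, red, green, blue), "fx", "fy", "cx", "cy" (pixels), "dist" ([k1, k2, p1, p2, k3] as OpenCV has them; the pictures are not rectified), "R" (3x3) and "t" (3): a world point X has camera coordinates R X + t. Camera axes: x right, y down, z forward; pixel columns grow to the right and rows downward; lengths in mm; the calibration is good to about 2 mm. A picture is of the moment at which its call begins. There is no depth.
A pose or a line that the arm cannot do raises robot.MotionError and nothing moves.
- robot.job_done(): hands the job in, once; it reports no verdict.
Readings, each from a call of its own:
- robot.current_clock(): time.
- robot.current_q(): joint angles.
- robot.current_joint_velocities(): joint speeds.
- robot.current_tau(): joint torques, N m.
- robot.current_position(): TCP position.
- robot.current_tool_rot(): TCP orientation.
- robot.current_contact_force(): force on the tool from outside, world axes, zero at the start.
- robot.current_wrist_torque(): the same for the moment, N m.
- robot.current_opening(): finger opening in mm.
Only numpy, scipy, OpenCV 4.12 (cv2) and the standard library are available. Lean on these libraries where they do the work, as an engineer would, in place of code of your own. Each camera call takes 0.05 s, during which the arm holds its last target. There are 200 camera calls.

## Task

Show me which bracelet is the larger one: push the swivelling top tier of the bamboo jewellery tower aside with the fingertips, about a quarter turn, so that the tier below is uncovered, then point down at the larger of the two bead bracelets lying there, with the fingertips 2 to 3 cm straight above the middle of its loop. Keep still there for three seconds and finish while still pointing, touching nothing. Do not grip or lift anything, push gently, do not touch either bracelet, and leave the other things on the chest where they are.

Things in the scene. Friction and masses are not known exactly. Their poses are not given: they have to be found in the camera images.
- tower: Bamboo jewellery tower, fixed; 206 along own x, 106 along own y; origin at centre of underside. On a closed foot, a fixed open tier: floor 56, rim 86 mm above the chest, walls 6; a wall at own x = 0 makes two compartments of 94 by 94 mm centred at x = -50 and +50, y = 0, a bracelet in each. Above it the swivelling top tier. Post 12 mm thick at x = 92, y = 42, its ball top 144 mm above the chest.
- tier (a joint): Swing of the top tier (rad): tray of the same outline, underside 92, rim 126 mm above the chest, walls 6, grey ring rolls inside. 0 = squarely over the tier below; grows as its free end (tower -x end) swings to the tower's +y side, clockwise from above; at 1.57 it is wholly off the tower; stop at 1.8. Starts at 0 to 0.3; 2 to 4 N at the free end moves it, stays where left.
- tier_pivot (a point): On the axis of the top tier's post, at the height of the tier's rim (126 mm above the chest).
- tier_side (a point): Moves with the top tier: on the upper edge of the outer face of its long wall on the tower's -y side (at 0 rad), 48 mm from the free end; the spot to push, towards the tower's +y. 155 mm along the tier and 95 mm across it from the post's axis.
- bracelet_large: The larger bracelet: closed ring of brown wooden beads of 10 mm, 82 mm across outside, 62 mm inside, loose, 25 g, lying flat in one compartment of the fixed tier (either one). Origin at the centre of the loop, level with the underside of the beads; their tops are 10 mm higher.
- bracelet_small: The smaller bracelet: the same 10 mm beads, 58 mm across outside, 38 mm inside, loose, lying flat in the other compartment. Origin as for the larger one.
- straightener: Hair straightener, clamped shut, aluminium jaws and black handles, lying along its own x, 290 by 30 mm with its cord stub, 36 mm high, loose, at the tower's -y side. Origin under its middle. To be left alone.
- comb: Black plastic rat-tail comb, 230 mm long along its own x, 25 mm wide, 5 mm thick, loose, between the tower and the robot. Origin under its middle. To be left alone.
- rollon: Glass roll-on bottle with white cap, 30 mm across, 76 mm high, standing loose beyond the tower. Origin at the centre of its underside. To be left alone.
Mind the look-alikes: they are no part of the job. Leave any red look-alike of the tower alone.

How it is judged (in metres and radians):
On the way, in this order (a step that is already met when the one before it is completed fails the run):
1. the top tier has been pushed aside, at least 1.25 rad, and rests (value of joint tier above 1.25 rad and velocity of joint tier below 0.1 rad/s), for 0.2 s.
2. the fingertips dwell just above the middle of the larger bracelet for 2.5 s (horizontal distance between the grasp point and bracelet_large below 0.025 m and z of the grasp point in the frame of bracelet_large between 0.028 and 0.085 m), for 2.5 s.
At the end, for the whole second after the job is handed in: Top tier swung aside at least 1.25 rad; grasp point (19 mm behind the tips) within 25 mm sideways of the larger bracelet's centre and 28 to 85 mm above its underside; bracelets within 8 mm and the other loose things within 15 mm of where they began, all at rest (all of step 2 and value of joint tier above 1.25 rad and linear speed of each of bracelet_large, bracelet_small, straightener, comb, rollon below 0.02 m/s and distance of each of bracelet_large, bracelet_small from where it was at the start of the episode below 0.008 m and distance of each of straightener, comb, rollon from where it was at the start of the episode below 0.015 m); the robot touches nothing.
It fails at once if a bracelet is touched (contact force between any of the fingers, the arm and bracelet_large above 0.2 N or contact force between any of the fingers, the arm and bracelet_small above 0.2 N).
It fails at once if a bracelet is shifted or lifted by more than 8 mm (distance of any of bracelet_large, bracelet_small from where it was at the start of the episode above 0.008 m).
It fails at once if a bystander is shifted or lifted by more than 15 mm (distance of any of straightener, comb, rollon from where it was at the start of the episode above 0.015 m).
It fails at once if the tower is gripped or shoved with more than 30 N (contact force between any of the fingers, the arm and tower above 30 N).
It also fails if it takes over 50 s, if anything falls off the work surface, if the arm or the gripper's body presses on something with over 40 N, if the wrist force passes 120 N, or if a joint passes its speed limit or range.

## Working session

There is one attempt and no reset: what is moved stays moved. The work goes in short steps, each a Python script; the robot and the scene stay as the last script left them, time stands still between calls to the robot, and variables do not carry over. Pictures are saved under pics/ and viewed, on a budget of 10 in all, crops included, one or two more only if the job needs it, and the job is handed in when it is done.

```bash
mkdir -p pics
cat > h.py <<'E'
from bench import robot
import cv2, numpy as np
def snap(cam,name):
    im=robot.get_image(cam); cv2.imwrite(f'pics/{name}.png',im['color'][:,:,::-1])
    np.savez(f'pics/{name}.npz',**{k:np.array(v) for k,v in im.items()}); return im
def ray(name,u,v,z):
    d=np.load(f'pics/{name}.npz'); K=np.array([[d['fx'],0,d['cx']],[0,d['fy'],d['cy']],[0,0,1]],float)
    p=cv2.undistortPoints(np.array([[[u,v]]],float),K,d['dist'].astype(float))[0,0]
    c=-d['R'].T@d['t']; r=d['R'].T@np.array([p[0],p[1],1]); return c+r*(z-c[2])/r[2]
def proj(name,X):
    d=np.load(f'pics/{name}.npz'); K=np.array([[d['fx'],0,d['cx']],[0,d['fy'],d['cy']],[0,0,1]],float)
    return cv2.projectPoints(np.array(X,float).reshape(-1,3),cv2.Rodrigues(d['R'])[0],d['t'].astype(float),K,d['dist'].astype(float))[0][:,0]
E
python3 - <<'E'
from h import *
snap('top','top0'); snap('scene','scene0')
for n in('top0','scene0'):
    d=np.load(f'pics/{n}.npz'); print(-d['R'].T@d['t'])
print(robot.current_tool_rot(),robot.current_clock(),robot.current_opening())
E
```

```text
[ 407.33618967   90.39708661 1185.87242655]
[932.55858005 737.65457866 678.35663598]
[ 1.01418354  1.32321619 -1.01300353] 0.1 86.87490184967878
```

View pics/top0.png

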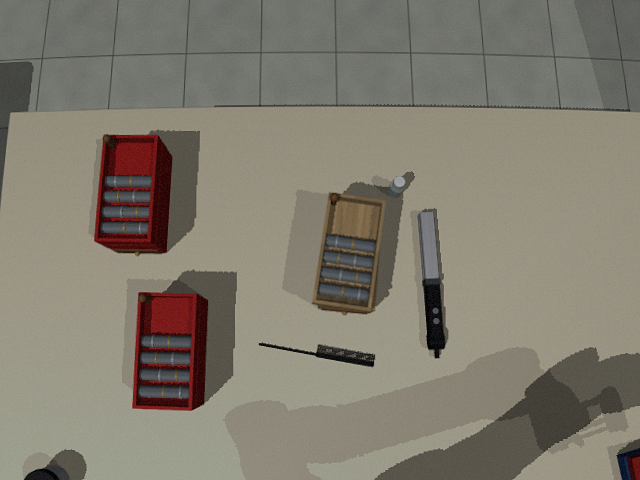

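View pics/scene0.png

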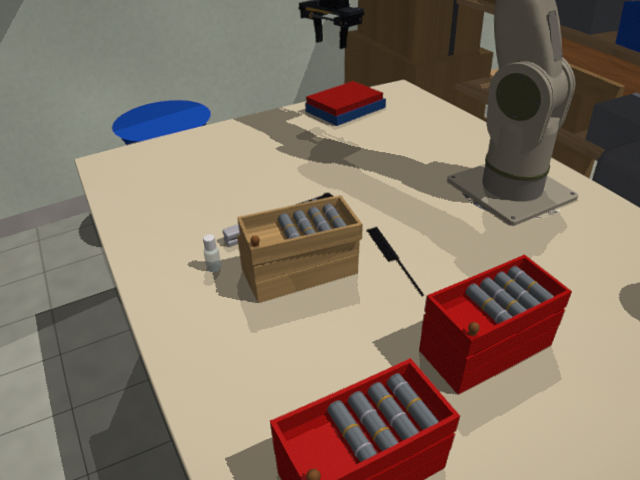

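The bamboo tower's tray is at about (350,252) in the top view, with its post at (334,200). The comb is below it and the straightener to its right. Next I need an enlarged crop.

Run:
```python
from h import *
i=cv2.imread('pics/top0.png')[180:330,290:450]; cv2.imwrite('pics/c1.png',cv2.resize(i,None,fx=5,fy=4*1.0 and 4,interpolation=cv2.INTER_CUBIC) if 0 else cv2.resize(i,(640,600),interpolation=cv2.INTER_CUBIC))
```

```text
(no output)
```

View pics/c1.png

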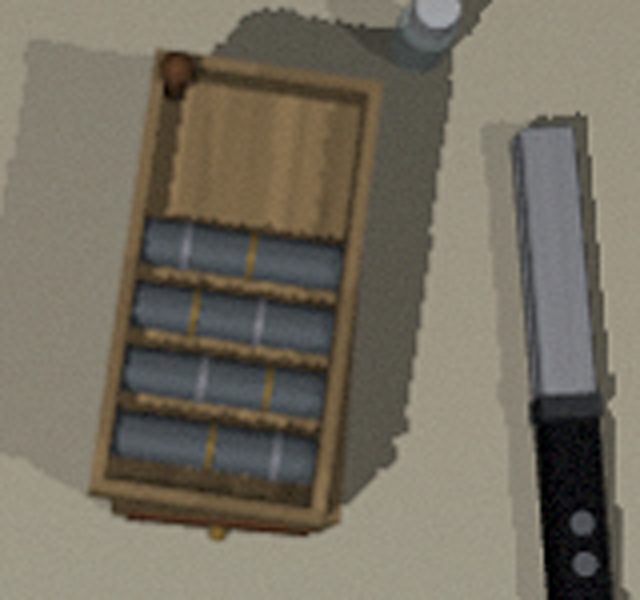

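Run:
```python
from h import *
f=lambda u,v,z:ray('top0',290+u/4,180+v/4,z)
for n,u,v,z in [('TL',158,50,126),('TR',382,83,126),('BR',328,514,126),('BL',92,492,126),('ball',177,70,140),('lowBL',113,510,86),('lowBR',340,520,86)]: print(n,f(u,v,z).round(1))
for n,u,v,z in [('str top',548,125,36),('str topL',515,130,30),('str botL',545,600,30),('rollon',437,8,76)]: print(n,f(u,v,z).round(1))
for p in [(437,350),(260,344),(375,358),(346,355)]: print(p,ray('top0',*p,5).round(1))
```

```text
TL [696.7  53.9 126. ]
TR [680.8 -49.1 126. ]
BR [483.  -19.7 126. ]
BL [493.6  85.5 126. ]
ball [683.4  45.9 140. ]
lowBL [488.5  75.6  86. ]
lowBR [483.  -29.4  86. ]
str top [ 682.3 -143.8   36. ]
str topL [ 681.2 -128.2   30. ]
str botL [ 446.9 -134.8   30. ]
rollon [731.2 -83.7  76. ]
(437, 350) [ 408. -160.    5.]
(260, 344) [423.2 189.6   5. ]
(375, 358) [394.1 -36.3   5. ]
(346, 355) [400.6  20.7   5. ]
```

```bash
cat >> h.py <<'E'
from scipy.spatial.transform import Rotation as Rn
P=np.array([684,45.3])
def down(s):  # tool x down, jaw axis along s*world y
    x=np.array([0,0,-1.]); z=np.array([0,s,0.]); return Rn.from_matrix(np.c_[x,np.cross(z,x),z]).as_rotvec()
def push(theta,yaw,gap,z=114):
    a=yaw-theta; c,s=np.cos(a),np.sin(a); ex=np.array([c,s]); ey=np.array([-s,c])
    h=9.5*abs(ey[0])+15*abs(ey[1]); return np.r_[P-155*ex-(95+h+gap)*ey,z]
E
python3 - <<'E'
from h import *
print(Rn.from_rotvec(robot.current_tool_rot()).as_matrix().round(2))
yaw=-.052
for s in(1,-1):
    o=down(s); print(s,[None if q is None else np.round(q,2).tolist() for q in (robot.solve_ik(push(t,yaw,g),o) for t,g in((.1,20),(.8,0),(1.55,0)))],robot.solve_ik([580,0,104],o))
print(push(.1,yaw,20),push(1.55,yaw,0))
E
```

```text
[[-0.    0.97  0.26]
 [ 0.    0.26 -0.97]
 [-1.   -0.   -0.  ]]
1 [[0.81, 0.32, -0.88, 1.86, 0.28, 1.09, 1.39], [0.65, 0.36, -1.05, 1.88, 0.35, 1.11, 1.04], [0.37, 0.67, -1.08, 1.58, 0.61, 1.27, 0.76]] [ 0.6906419   0.53886806 -0.98276542  1.69699711  0.48225699  1.16969726
  1.14945963]
-1 [[0.66, 0.28, -0.71, 1.87, 0.2, 1.07, -1.7], [0.6, 0.33, -0.98, 1.88, 0.31, 1.09, -2.07], [0.2, 0.54, -0.81, 1.59, 0.41, 1.19, -2.26]] [ 0.5674388   0.46717626 -0.80467707  1.70269865  0.36708567  1.12965291
 -1.91412798]
[510.91150048 -60.98265462 114.        ] [583.92352557 203.4992575  114.        ]
```

Run:
```python
from h import *
yaw=-.052;o=down(1)
robot.gripper_to(0)
a=push(.1,yaw,22); up=a.copy(); up[2]=220
robot.move_to(up,o); robot.servo_line(a,vel=120)
print(robot.current_clock(),robot.current_position(),robot.current_opening(),robot.current_contact_force())
snap('scene','scene1'); snap('wrist','wrist1')
```

```text
4.95 [511.13823835 -62.93424853 114.71740105] 0.4871772021694565 [ 0.4519293  -0.97235057  1.06664721]
```

View pics/scene1.png

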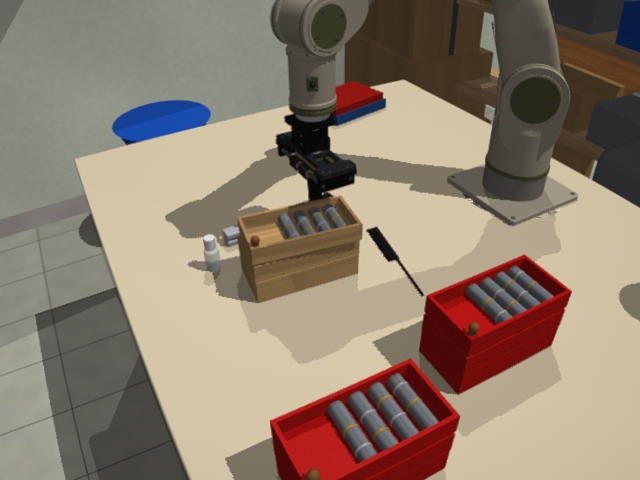

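The closed fingers sit behind the tray's near-right wall, at about (318,190) in the scene picture, with nothing displaced. I'll push next.

Run:
```python
from h import *
yaw=-.052
for t in np.r_[.1,np.arange(.2,1.56,.15),1.55]:
    hit=robot.servo_line(push(t,yaw,0),vel=70,max_force=15)
    print(round(t,2),hit,robot.current_contact_force().round(1) if hasattr(robot.current_contact_force(),'round') else robot.current_contact_force(),round(robot.current_clock(),1))
    if hit: break
robot.wait(.3)
snap('top','top2'); snap('wrist','wrist2')
```

```text
0.1 False [-0.2 -0.1  0.4] 5.5
0.2 False [ 0.9 -0.2 -0.5] 5.9
0.35 False [-0.2 -0.4 -0.5] 6.5
0.5 False [0.1 0.6 0.1] 7.0
0.65 False [-0.   0.1  0.1] 7.6
0.8 False [-0.3 -0.3  2. ] 8.2
0.95 False [-0.1 -0.1  0.1] 8.7
1.1 False [ 1.  -0.7  0.1] 9.3
1.25 False [ 0.5  0.5 -0.9] 9.9
1.4 False [ 0.5 -0.2  0.1] 10.5
1.55 False [ 0.2 -0.4 -0. ] 11.0
1.55 False [-0.8  0.5  0.9] 11.3
```

View pics/top2.png

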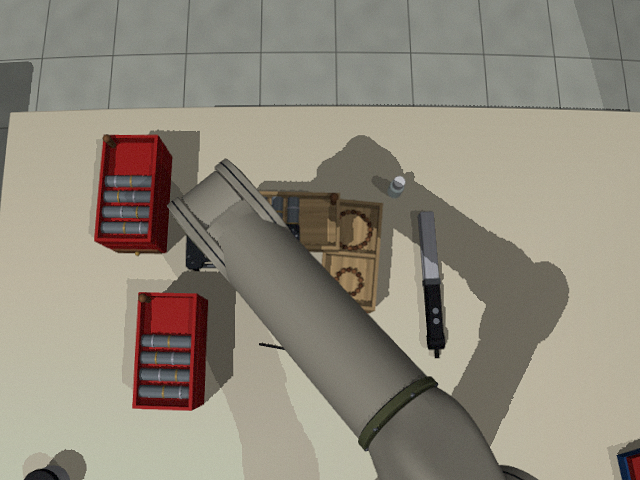

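Run:
```python
from h import *
o=down(1); p=np.array(robot.current_position())
robot.servo_line(p+[-25,0,0],vel=80); robot.servo_line(p+[-25,0,120],vel=150)
robot.move_to([470,-170,260],o); robot.wait(.3)
snap('top','top3'); snap('wrist','wrist3'); print(robot.current_clock())
i=cv2.imread('pics/top3.png')[170:320,240:440]; cv2.imwrite('pics/c3.png',cv2.resize(i,(800,600),interpolation=cv2.INTER_CUBIC))
```

```text
14.925
```

View pics/c3.png

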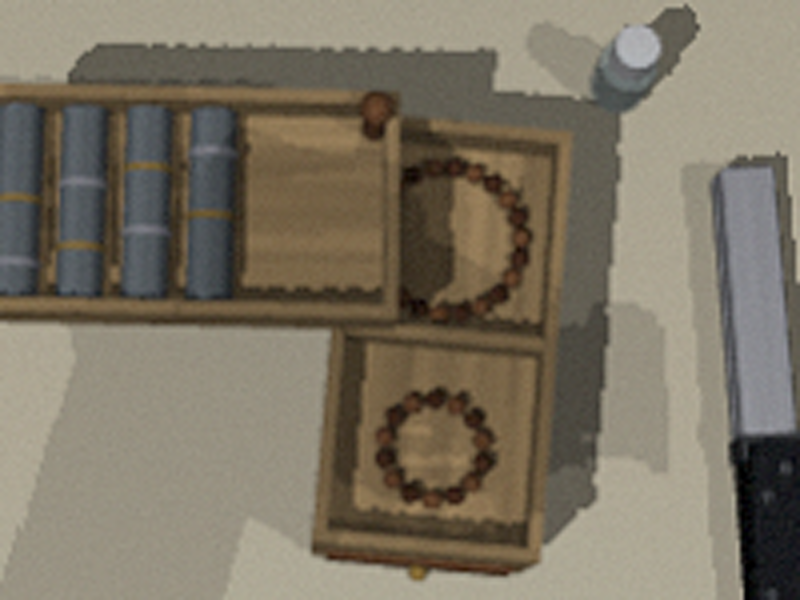

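The larger ring is in the far compartment: its outer edge spans v 156–320, with the right edge at u 532. The smaller ring is nearer, at u 376–497. The tier edge is at u≈400. I'll compute the position and the clearance to the tier wall.

Run:
```python
from h import *
f=lambda u,v,z:ray('top3',240+u/4,170+v/4,z)
r=f(532,238,61);t=f(450,156,62);b=f(450,320,62)
print('right',r,'top',t,'bot',b,'centre', (t[0]+b[0])/2, r[1]+41)
# ring fit on visible bead outlines
p=np.array([f(u,v,61)[:2] for u,v in[(453,167),(479,173),(500,186),(515,203),(522,218),(524,239),(517,262),(507,279),(491,295),(469,307),(445,312)]])
from scipy.optimize import least_squares as L
print(L(lambda c:np.hypot(*(p-c[:2]).T)-c[2],[600,0,36]).x)
print('tier end',f(400,95,126),f(402,318,126),'far end', f(0,88,126))
print('tower corners',f(572,132,86),f(540,563,86),f(315,552,86))
for s in 'x':
  x=np.array([0,0,-1.])
  for z in ([1,0,0],[-1,0,0]):
    z=np.array(z,float);o=Rn.from_matrix(np.c_[x,np.cross(z,x),z]).as_rotvec();print(z,robot.solve_ik([620,0,104],o))
```

```text
right [640.23060484 -31.76359472  61.        ] top [680.86809087   7.33150406  62.        ] bot [600.01760425   8.76225475  62.        ] centre 640.442847558764 9.236405277806497
[640.83990144   8.27678989  35.51893656]
tier end [694.23950248  34.5850838  126.        ] [590.07584369  35.14113352 126.        ] far end [698.46833858 218.71642309 126.        ]
tower corners [686.65723074 -49.48051065  86.        ] [481.62353158 -29.33604385  86.        ] [487.53884167  74.72207769  86.        ]
[1. 0. 0.] [ 0.46901227  0.52527653 -0.71207861  1.59625769  0.36586382  1.15763634
 -0.32505296]
[-1.  0.  0.] [ 0.75253797  0.75161382 -1.18759524  1.58222777  0.7161981   1.30400797
  2.60199512]
```

View pics/wrist3.png

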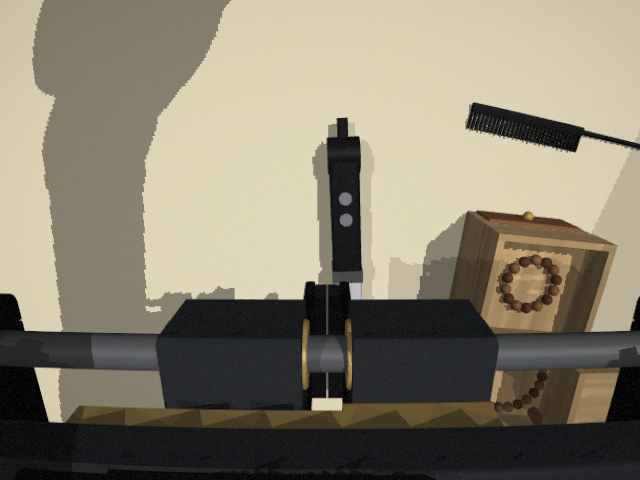

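The wrist view confirms this: the small ring is complete in the near compartment at (531,283), and the large ring is further back. The centre is about (641, 8.5), and the tier wall is 26 mm to its left. I'll put the jaw axis along x so the finger is thin in that direction.

Run:
```python
from h import *
x=np.array([0,0,-1.]);z=np.array([1.,0,0]);o=Rn.from_matrix(np.c_[x,np.cross(z,x),z]).as_rotvec()
robot.move_to([640.7,7.5,230],o); robot.servo_line([640.7,7.5,140],vel=80,max_force=8)
print(robot.servo_line([640.7,7.5,104],vel=40,max_force=8))
robot.wait(.3)
print(robot.current_clock(),robot.current_position(),robot.current_contact_force())
snap('scene','scene4'); snap('wrist','wrist4')
a=cv2.imread('pics/scene4.png')[150:330,180:420]; cv2.imwrite('pics/c4.png',cv2.resize(a,(800,600),interpolation=cv2.INTER_CUBIC))
```

```text
False
19.3333 [640.75114619   7.50958665 104.12915763] [-1.03847615  0.27036719 -0.43667518]
```

View pics/c4.png

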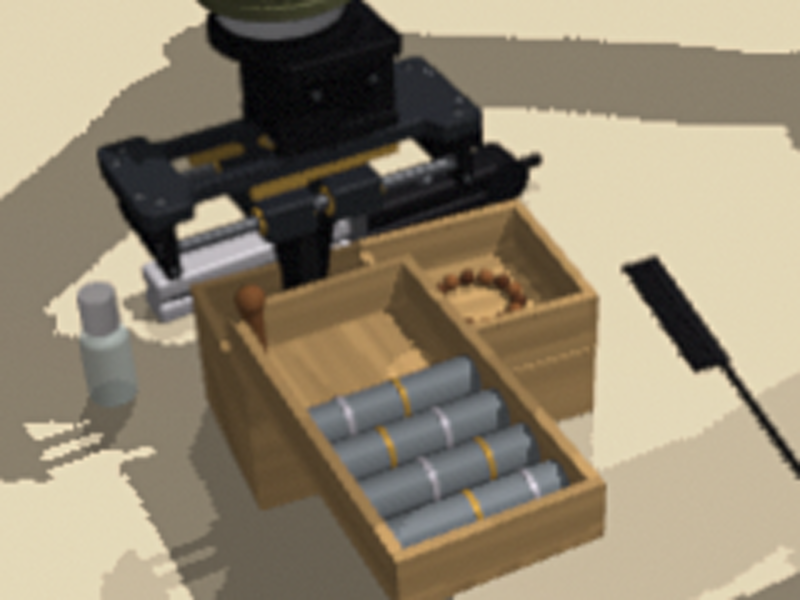

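View pics/wrist4.png

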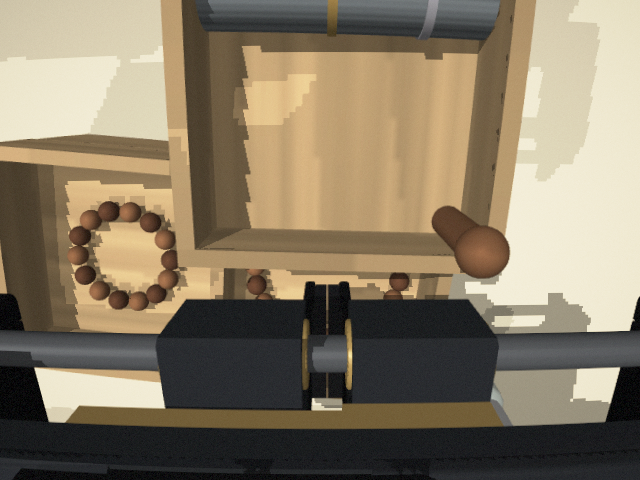

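The fingers (u≈328) are centred between the large ring's visible beads at u 258 and 399. They are clear of the tier wall and the post. I'll hold still, then hand in.

Run:
```python
from h import *
robot.wait(3.5); print(robot.current_clock(),robot.current_position(),robot.current_contact_force())
robot.job_done()
```

```text
22.9333 [640.70427334   7.51051766 104.00088184] [-0.0723899  -1.13670066  1.63296273]
the job is handed in; nothing more can be done
```

I pushed the top tier aside to about 1.5 rad. The larger bracelet is the one in the far compartment, and the closed fingertips are pointing straight down at it. I held for more than 3 s and handed in at about 23 s, still pointing. No verdict was reported.

- **Position:** the TCP was at (640.7, 7.5, 104.0). That puts the tips about 24 mm above the bead tops and, by my estimate from the images, about 1 mm sideways from the loop centre.
- **Contact:** force readings stayed at 1–2 N, the same level as in free air. The last pictures showed the fingers clear of the bracelet, the tier wall and the post.
- **Not measured:** I judged by eye that the straightener, comb, bottle and smaller bracelet had not moved. The large bracelet is partly hidden by the tier from above, so I got its centre from a circle fit to the visible beads.

No checks failed or disagreed.

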